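Put the carving chisels back in their own labelled slots

ROBOT

A 7-joint arm with a two-finger parallel gripper is mounted at the origin on the work surface. World frame = base frame: x ahead of the robot, y to its left, z up, the work surface at z = 0. Lengths are in m, angles in rad, forces in N, time in s.
With the tool pointing down it reaches from about 0.425 to 0.825 m from the base axis. Payload 3.6 kg.
Tool frame: the origin (TCP) lies at the very end of the fingers, on their centre line; the grasp point (between the pads) lies 19 mm behind it; z points along the fingers, y is the line along which they close (so a half turn about z gives the same grasp; the last joint's range is limited). The gripper opens to 93 mm and grips with 3 to 60 N. Pads are 15 mm wide; open, the fingers measure 128 mm over their backs; the gripper's body (75 mm by 188 mm) begins 65 mm behind the grasp point.
Start: joints at [1.2, 0.615, -0.013, 1.423, 0.008, 1.103, -0.04], TCP at [0.219, -0.612, 0.219] pointing down, gripper open.
Joint ranges: [-3.12, 3.12], [-0.3, 2.06], [-1.34, 1.32], [0.26, 2.42], [-1.36, 4.5], [0.01, 1.98], [-2.84, 2.84]. Speed limits (rad/s): [2.79, 2.79, 3.14, 3.14, 3.14, 3.14, 3.14].

INTERFACE

Orientations are given as [roll, pitch, yaw] about the fixed x, y, z axes, in that order (R = Rz(yaw) Ry(pitch) Rx(roll)).
In Python, from station import robot, read_camera, order gives the robot as it stands.
- The arm moves only by the shell command python3 -m inch 'ROWS' [FORCE]. ROWS is JSON, a list of rows, each a list of 3 entries, a list of its own where there are three numbers: the shift along the tool's x, y, z in mm, then the turn, a rotation vector about the tool's x, y, z in units of 5 degrees (1.0 is 5 degrees), then the finger opening in mm, from 0 to 93. A call has 1 to 20 rows; each row shifts and turns the commanded pose from where the row before left it, along the tool's axes as they then stand; what a row does not reach is not made up. A row lasts 1/12 s, in which the tool goes at most 41.7 mm and 7.16 degrees, less where a joint would pass 70% of its speed; a pose out of reach is approached as far as the arm can. A call is refused whole if a number of a shift passes 41.7 or a number of a turn 1, either way. A call with a gripper value outside its range is refused whole. The fingers move at their own pace and stop on an object; FORCE is the grip in N (left out, the last holds). Time passes only in rows, so rows that do not move let the fingers close. It gives the time, the measured TCP pose, the force, the opening and the grip force at its end, in the units of the state.
- robot.state(): the state, without advancing time (a new reading comes with each control period).
- read_camera(name): name is "scene" or "top" or "wrist"; returns a dict with "frame" (400x640x3 uint8, blue, green, red), "fx", "fy", "cx", "cy" (pixels), "cam_to_world" (4x4, takes a point from camera to world coordinates); the wrist camera has in their place "hand_eye" (4x4, takes a point from camera to tool coordinates, whose origin is the TCP and whose axes are the flange's). Camera axes: x right, y up, looking along -z (the intrinsics and any distortion apply to the point x, -y, -z); pixel columns grow to the right and rows downward; lengths in m; the calibration is good to about 2 mm. A picture is of the moment at which its call begins: read the wrist's pose just before it. There is no depth.
- order.close_job(): hands the job in; it is judged then, once.
The state is a dict: "time_s": time; "qpos": joint angles; "joint_vel": joint speeds; "joint_efforts": joint torques, N m; "tcp_pos": TCP position; "orientation": TCP orientation; "ft_force": force on the tool from outside, world axes, zero at the start; "torque": the same for the moment, N m; "gripper_width": finger opening in m; "finger_force": force on a finger pad.
Only numpy, scipy, OpenCV 4.12 (cv2) and the standard library are available. Lean on these libraries where they do the work, as an engineer would, in place of code of your own. Each camera call takes 0.05 s, during which the arm holds its last target. There are 200 camera calls.

TASK

Return the two misplaced carving chisels to their own slots in the sloping rack, each marked by a label with the width of its blade: the narrow chisel has been left in the wide chisel's slot, and the wide chisel lies on the bench. Lay each one gently, blade uphill, down on the bed of its slot between the cheeks with the handle's butt at the foot stop, and let go. Do not drop them, and leave the middle-sized chisel, the carving, the sharpening stone and the mallet as they are.

Things in the scene. Friction and masses are not known exactly. Their poses are not given: they have to be found in the camera images.
- wide_chisel: Wide chisel, 200 mm long, blade 40 mm wide; starts flat on the bench. Origin on the plane of the handle's underside, mid-length, mid-width; x from handle to blade, z up. Flat-sided handle 26 wide, 24 thick: x -100 to +10, z 0 to 24. Blade 5 thick: x 45 to 100, z 9.5 to 14.5. Balances near x -15; grasp across the handle at x -20. About 0.2 kg.
- wide_chisel_tip (a point): Centre of the wide chisel's cutting edge, at (100, 0, 12) mm in its frame. Between handle and blade is a 9 mm shank.
- narrow_chisel: Narrow chisel, 200 mm long, blade 14 mm wide; starts in the wide chisel's slot. Origin on the plane of the handle's underside, mid-length, mid-width; x from handle to blade, z up. Flat-sided handle 26 wide, 24 thick: x -100 to +10, z 0 to 24. Blade 5 thick: x 45 to 100, z 9.5 to 14.5. Balances near x -15; grasp across the handle at x -20. About 0.2 kg.
- narrow_chisel_tip (a point): Centre of the narrow chisel's cutting edge, at (100, 0, 12) mm in its frame.
- mid_chisel: Middle-sized chisel, 200 mm long, blade 26 mm wide; already in its own slot, leave it there. Same frame and handle as the other two chisels.
- mid_chisel_tip (a point): Centre of the middle-sized chisel's cutting edge, at (100, 0, 12) mm in its frame.
- slot_wide: Slot of the wide chisel: its frame coincides with its chisel's frame when that is fully home: x up the 30 degree slope, z squarely off it. Blade cheeks 48 mm apart at x 55 to 95, 8 thick, top z +20. Uphill (x 108 to 152) a white label card with a black outline of its blade, 40 mm wide. Slots stand 80 mm apart in any order.
- slot_narrow: Slot of the narrow chisel: its frame coincides with its chisel's frame when that is fully home: x up the 30 degree slope, z squarely off it. Blade cheeks 22 mm apart at x 55 to 95, 8 thick, top z +20. Uphill (x 108 to 152) a white label card with a black outline of its blade, 14 mm wide. Slots stand 80 mm apart in any order.
- slot_mid: Slot of the middle-sized chisel (taken): its frame coincides with its chisel's frame when that is fully home: x up the 30 degree slope, z squarely off it. Blade cheeks 34 mm apart at x 55 to 95, 8 thick, top z +20. Uphill (x 108 to 152) a white label card with a black outline of its blade, 26 mm wide. Slots stand 80 mm apart in any order.
- rack: Fixed stand of the 3 slots, 200 x 250 mm, 190 tall with them; origin centre of underside, x to its high back. Every slot, in its own frame (mm): bed strip 18 wide, top z 0, x -100 to 10; board 76 wide, face z -16; foot stop face x -101.5, top z 22; butt cheeks 33 apart, 8 thick, x -100 to -70, top z 14; else open at both sides for fingers.
- stone: Reddish sharpening stone, 140 x 50 x 26 mm, lying beside the wide chisel; origin at the centre of its underside, x along its length. Bystander.
- mallet: Wooden mallet: head 64 x 50 mm and 50 mm tall, standing on the bench; origin under the head's centre; a 24 mm thick handle runs to 90 mm along -x at 25 mm height. It lies on the other side of the wide chisel. Bystander.
- carving: Wooden figure in progress on a 74 x 74 mm foot, 174 mm tall, standing upright between the rack and the wide chisel; origin at the centre of its underside. Bystander.
Mind the look-alikes: they are no part of the job. What is shaped like the wide_chisel but green or turquoise is not meant.

How it is judged:
On the way, in this order (a step that is already met when the one before it is completed fails the run):
1. the narrow chisel has been taken out of the wide chisel's slot (distance between narrow_chisel and slot_wide above 0.05 m), for 0.1 s.
2. the wide chisel lies home in its own slot (x of wide_chisel in the frame of slot_wide between -0.012 and 0.012 m and y of wide_chisel in the frame of slot_wide between -0.009 and 0.009 m and z of wide_chisel in the frame of slot_wide between -0.006 and 0.006 m and x of wide_chisel_tip in the frame of slot_wide between 0.088 and 0.112 m and y of wide_chisel_tip in the frame of slot_wide between -0.009 and 0.009 m and z of wide_chisel_tip in the frame of slot_wide between 0.006 and 0.018 m), for 0.2 s.
At the end, for the whole second after the job is handed in: All three chisels lie at rest in their own slots, blade uphill: origin and cutting edge each within 12 mm of their home along the slope, 9 mm across it and 6 mm off it (all of step 2 and linear speed of each of wide_chisel, narrow_chisel, mid_chisel below 0.02 m/s and angular speed of each of wide_chisel, narrow_chisel, mid_chisel below 0.2 rad/s and x of narrow_chisel in the frame of slot_narrow between -0.012 and 0.012 m and y of narrow_chisel in the frame of slot_narrow between -0.009 and 0.009 m and z of narrow_chisel in the frame of slot_narrow between -0.006 and 0.006 m and x of narrow_chisel_tip in the frame of slot_narrow between 0.088 and 0.112 m and y of narrow_chisel_tip in the frame of slot_narrow between -0.009 and 0.009 m and z of narrow_chisel_tip in the frame of slot_narrow between 0.006 and 0.018 m and x of mid_chisel in the frame of slot_mid between -0.012 and 0.012 m and y of mid_chisel in the frame of slot_mid between -0.009 and 0.009 m and z of mid_chisel in the frame of slot_mid between -0.006 and 0.006 m and x of mid_chisel_tip in the frame of slot_mid between 0.088 and 0.112 m and y of mid_chisel_tip in the frame of slot_mid between -0.009 and 0.009 m and z of mid_chisel_tip in the frame of slot_mid between 0.006 and 0.018 m); the robot touches nothing.
It fails at once if a chisel was dropped (in free fall faster than 0.7 m/s) ((linear speed of wide_chisel above 0.7 m/s and contact force between wide_chisel and anything else below 0.05 N) or (linear speed of narrow_chisel above 0.7 m/s and contact force between narrow_chisel and anything else below 0.05 N)).
It fails at once if the middle-sized chisel was shifted more than 15 mm (distance of mid_chisel from where it was at the start of the episode above 0.015 m).
It fails at once if the carving was shifted more than 20 mm or tipped (distance of carving from where it was at the start of the episode above 0.02 m or angle between carving's own z axis and vertical above 0.3 rad).
It fails at once if the stone or the mallet was shifted more than 25 mm (distance of any of stone, mallet from where it was at the start of the episode above 0.025 m).
It also fails if it takes over 69 s, if anything falls off the work surface, if the arm or the gripper's body presses on something with over 40 N, if the wrist force passes 120 N, or if a joint passes its speed limit or range.

## Working session

There is one attempt and no reset: what is moved stays moved. The work goes in short steps, Python scripts to look and compute and a shell command to move; the robot and the scene stay as the last step left them, time stands still between calls to the robot, and variables do not carry over. Pictures are saved under pics/ and viewed, at most 10 in all, crops included, and the job is handed in when it is done.

```bash
ls; mkdir -p pics; python3 - <<'E'
from station import robot, read_camera
import cv2,numpy as np
s=robot.state(); print(s)
for n in ["scene","top","wrist"]:
    c=read_camera(n); cv2.imwrite(f"pics/{n}0.png",c["frame"])
    print(n,{k:(np.round(v,4).tolist() if not isinstance(v,(int,float)) else v) for k,v in c.items() if k!="frame"})
    np.save(f"{n}0.npy",c,allow_pickle=True)
E
```

```text
pics
{'time_s': 0.0, 'qpos': array([ 1.20049415,  0.61590574, -0.01260397,  1.42488292,  0.00809422,
        1.10335632, -0.04040448]), 'joint_vel': array([ 2.60638464e-04,  1.28678826e-03, -6.98899315e-05,  8.49998332e-04,
        2.15195617e-04,  5.80957456e-04,  9.01053779e-04]), 'joint_efforts': array([-3.33483240e-04, -4.58937013e+01,  2.08491976e-01, -1.65745121e+01,
       -6.13218709e-02,  2.05379486e-02,  2.26392476e-04]), 'tcp_pos': array([ 0.21883794, -0.61123108,  0.21749522]), 'orientation': array([-3.13909069e+00,  3.66779463e-05,  3.43851400e-01]), 'ft_force': array([ 0.78003217, -0.40120265,  1.15792341]), 'torque': array([-0.02373789,  0.04673887,  0.05183621]), 'finger_force': 0.0, 'gripper_width': 0.09293122166498828}
scene {'fx': 439.96528257288844, 'fy': 439.96528257288844, 'cx': 318.7569921029182, 'cy': 203.8692066171528, 'cam_to_world': [[-0.5223, -0.6568, 0.5439, 1.1084], [0.8527, -0.4104, 0.3234, 0.273], [0.0108, 0.6327, 0.7743, 1.0181], [0.0, 0.0, 0.0, 1.0]]}
top {'fx': 398.8177068209332, 'fy': 398.8177068209332, 'cx': 319.27901738700024, 'cy': 203.6674841366571, 'cam_to_world': [[-0.0192, 0.991, -0.1326, 0.3155], [-0.9997, -0.0169, 0.0184, -0.0953], [0.016, 0.1329, 0.991, 1.3346], [0.0, 0.0, 0.0, 1.0]]}
wrist {'fx': 288.3393577276398, 'fy': 288.3393577276398, 'cx': 316.2415882194906, 'cy': 195.90744252121272, 'hand_eye': [[0.0, 0.9687, 0.2482, 0.0686], [1.0, 0.0, -0.0001, 0.0008], [-0.0001, 0.2482, -0.9687, -0.165], [0.0, 0.0, 0.0, 1.0]]}
```

View pics/scene0.png

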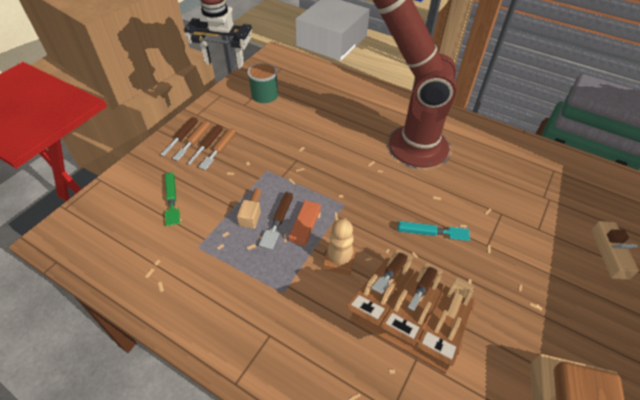

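View pics/top0.png

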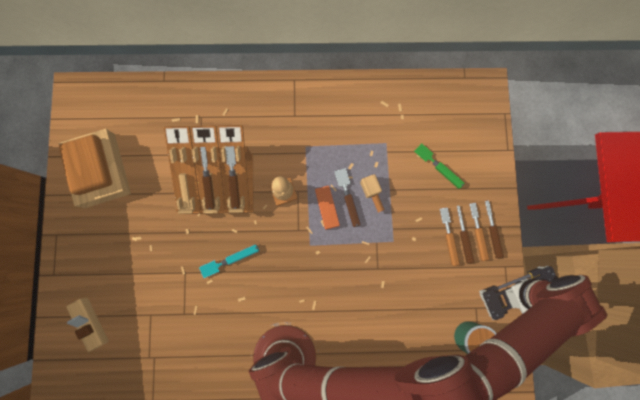

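Scene: rack with three labelled slots at (410,300) and the dark wide chisel on the mat at (275,220). Top: wide chisel (347,195) between the stone (328,208) and mallet (372,188), carving (282,190), rack (208,170).

Candidates for the wide chisel (top pixels): dark-handled one on the mat (347,195), green (438,166), turquoise (230,262), and four small tools (450–495,235). The description gives the one on the mat. I'll check that in a crop.

```bash
python3 - <<'E'
import cv2,numpy as np
t=cv2.imread("pics/top0.png")
a=cv2.resize(t[115:225,160:260],None,fx=4,fy=4,interpolation=cv2.INTER_CUBIC)
b=cv2.resize(t[140:250,305:400],None,fx=4,fy=4,interpolation=cv2.INTER_CUBIC)
cv2.imwrite("pics/crop1.png",np.hstack([a,b]))
E
```

```text
(no output)
```

View pics/crop1.png

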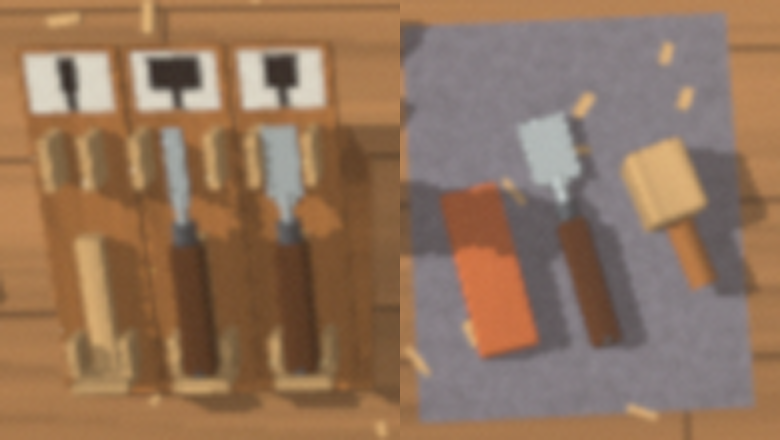

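Crop: the labels, left to right at full-picture (177,136), (203,135), (230,134), read narrow, wide, mid. The narrow chisel is in the centre slot, the left slot is empty, and the mat chisel (343–356,170–225) has the wide blade, so the choice is confirmed. Next I'll triangulate.

```bash
cat > h.py <<'E'
import numpy as np,cv2
from scipy.spatial.transform import Rotation as Ro
def T_of(s):
    T=np.eye(4);T[:3,:3]=Ro.from_euler('xyz',s["orientation"]).as_matrix();T[:3,3]=s["tcp_pos"];return T
def ray(c,p,T=None):
    M=c["cam_to_world"] if T is None else T@c["hand_eye"]
    d=np.array([(p[0]-c["cx"])/c["fx"],-(p[1]-c["cy"])/c["fy"],-1.])
    return M[:3,3],M[:3,:3]@d
def onz(c,p,z,T=None):
    o,d=ray(c,p,T);return o+d*(z-o[2])/d[2]
def tri(rs):
    A=np.zeros((3,3));b=np.zeros(3)
    for o,d in rs:
        d=d/np.linalg.norm(d);P=np.eye(3)-np.outer(d,d);A+=P;b+=P@o
    x=np.linalg.solve(A,b)
    return x,[np.linalg.norm(np.cross(x-o,d/np.linalg.norm(d)))*1e3 for o,d in rs]
def blobs(m,amin):
    n,l,st,ce=cv2.connectedComponentsWithStats(m.astype(np.uint8))
    return [(l==i,st[i],ce[i]) for i in range(1,n) if st[i][4]>=amin]
def load(n): return np.load(n,allow_pickle=True).item()
def rect(m):
    cs,_=cv2.findContours(m.astype(np.uint8),0,1);c=max(cs,key=cv2.contourArea)
    return cv2.minAreaRect(c)
E
python3 - <<'E'
from h import *
np.set_printoptions(precision=4,suppress=True)
C={n:load(n+"0.npy") for n in["top","scene"]}
reg={"top":(160,250,118,150),"scene":(345,465,290,360)}
cor={}
for n,c in C.items():
    f=c["frame"];hsv=cv2.cvtColor(f,cv2.COLOR_BGR2HSV)
    x0,x1,y0,y1=reg[n];m=np.zeros(f.shape[:2],bool)
    m[y0:y1,x0:x1]=((hsv[...,1]<50)&(hsv[...,2]>140))[y0:y1,x0:x1]
    B=sorted(blobs(m,60),key=lambda b:b[2][0]); print(n,[(b[1].tolist()) for b in B])
    L=[]
    for b in B:
        cs,_=cv2.findContours(b[0].astype(np.uint8),0,1)
        h=cv2.convexHull(np.vstack(cs)); M=cv2.moments(h); L.append((M['m10']/M['m00'],M['m01']/M['m00']))
    cor[n]=L;print(np.array(L))
# top left->right = +y -> -y ; scene left->right is reverse
S=cor["scene"][::-1]
for a,b in zip(cor["top"],S):
    print(tri([ray(C["top"],a),ray(C["scene"],b)]))
c=C["top"];f=c["frame"];hsv=cv2.cvtColor(f,cv2.COLOR_BGR2HSV)
for p in [(352,210),(343,177),(207,190),(235,190),(205,157),(328,208),(322,150)]: print(p,hsv[p[1],p[0]])
E
```

```text
top [[167, 129, 10, 14, 113], [178, 129, 10, 13, 111], [193, 128, 10, 14, 76], [205, 128, 10, 14, 74], [220, 128, 10, 14, 94], [232, 128, 9, 13, 92]]
[[171.404  135.4931]
 [182.5493 135.0459]
 [197.7875 134.2492]
 [209.9857 135.6503]
 [223.849  134.9595]
 [236.2056 134.477 ]]
scene [[353, 296, 31, 22, 228], [387, 314, 16, 13, 87], [406, 322, 13, 16, 97], [409, 292, 13, 18, 107], [423, 333, 32, 25, 320]]
[[367.974  306.612 ]
 [394.1814 319.9823]
 [411.044  329.324 ]
 [415.0696 300.8398]
 [439.0795 344.9673]]
(array([0.6885, 0.3163, 0.1661]), [np.float64(7.702516444107289), np.float64(7.70251644410731)])
(array([0.6666, 0.2482, 0.2478]), [np.float64(16.017692465164572), np.float64(16.017692465164764)])
(array([0.69  , 0.2472, 0.1621]), [np.float64(1.120965992187348), np.float64(1.1209659921872228)])
(array([0.6869, 0.2102, 0.1578]), [np.float64(0.33867298425174985), np.float64(0.33867298425168446)])
(array([0.6891, 0.1586, 0.1662]), [np.float64(8.807340182580242), np.float64(8.807340182580116)])
(352, 210) [ 11 135 102]
(343, 177) [ 80   8 184]
(207, 190) [ 12 148  93]
(235, 190) [ 12 147  90]
(205, 157) [ 48   8 150]
(328, 208) [ 10 169 207]
(322, 150) [150  11 137]
```

```bash
python3 - <<'E'
from h import *
np.set_printoptions(precision=4,suppress=True)
C={n:load(n+"0.npy") for n in["top","scene"]}
W={"top":[(165,190,127,145),(190,218,127,145),(218,243,127,145)],"scene":[(423,458,331,360),(384,421,312,340),(350,386,294,320)]}
Q={}
for n,c in C.items():
    hsv=cv2.cvtColor(c["frame"],cv2.COLOR_BGR2HSV);L=[]
    for x0,x1,y0,y1 in W[n]:
        m=((hsv[...,1]<60)&(hsv[...,2]>130))[y0:y1,x0:x1]
        p=np.argwhere(m)[:,::-1].astype(np.int32)
        h=cv2.convexHull(p); q=cv2.minAreaRect(h)
        M=cv2.moments(h);L.append((M['m10']/M['m00']+x0,M['m01']/M['m00']+y0))
    Q[n]=L;print(n,np.array(L))
P=[]
for a,b in zip(Q["top"],Q["scene"]):
    x,e=tri([ray(C["top"],a),ray(C["scene"],b)]);P.append(x);print(x,np.round(e[0],1))
P=np.array(P); print("spacing",np.linalg.norm(np.diff(P,axis=0),axis=1),"yaw of -y axis",np.degrees(np.arctan2(*(P[0]-P[2])[:2][::-1]))-90)
c=C["top"];hsv=cv2.cvtColor(c["frame"],cv2.COLOR_BGR2HSV)
# bench chisel: handle mask
m=np.zeros(hsv.shape[:2],bool);m[165:235,335:362]=((hsv[...,2]<120)&(hsv[...,1]>100)&(hsv[...,0]<20))[165:235,335:362]
for b in blobs(m,50): print("handle",b[1],b[2],rect(b[0])); hb=b
m=np.zeros(hsv.shape[:2],bool);m[160:195,330:358]=((hsv[...,2]>150)&(hsv[...,1]<40))[160:195,330:358]
for b in blobs(m,50): print("blade",b[1],b[2],rect(b[0])); bl=b
H=onz(c,hb[2],.024);B=onz(c,bl[2],.0145);print(H,B,np.linalg.norm(H-B),np.degrees(np.arctan2(*(B-H)[:2][::-1])))
E
```

```text
top [[176.6865 135.4135]
 [203.4804 134.499 ]
 [229.9275 134.469 ]]
scene [[439.0773 344.8528]
 [402.4792 325.1348]
 [367.8165 306.5702]]
[0.6885 0.3098 0.1597] 0.5
[0.6897 0.2294 0.1607] 0.0
[0.6894 0.1497 0.1589] 0.4
spacing [0.0804 0.0798] yaw of -y axis 0.34134562188914686
handle [345 195  14  31 199] [351.608  209.7387] ((351.73876953125, 209.92738342285156), (30.73834800720215, 6.530338764190674), 73.0724868774414)
blade [334 168  16  23 213] [341.8122 177.6479] ((342.5000305175781, 179.5), (21.50348663330078, 12.016654968261719), 71.56504821777344)
[ 0.4688 -0.2263  0.024 ] [ 0.5794 -0.1974  0.0145] 0.11471965975796937 14.625200829670854
```

```bash
cat >> h.py <<'E'
from scipy.linalg import logm,expm
def slotR(yaw=0.): # tool orientation for a slot grasp
    return Ro.from_euler('z',yaw).as_matrix()@np.array([[np.cos(np.pi/6),0,.5],[0,-1,0],[.5,0,-np.cos(np.pi/6)]])
def downR(yaw): return Ro.from_euler('xyz',[np.pi,0,yaw]).as_matrix()
def plan(pos,R,s=None):
    from station import robot
    s=s or robot.state();T=np.eye(4);T[:3,:3]=R;T[:3,3]=pos
    D=np.linalg.inv(T_of(s))@T;rv=Ro.from_matrix(D[:3,:3]).as_rotvec()/np.radians(5)
    print("total shift",np.round(D[:3,3]*1e3,1),"turn",np.round(rv,2))
    n=int(np.ceil(max(np.abs(D[:3,3]).max()/.038,np.linalg.norm(D[:3,3])/.04,np.abs(rv).max()/.95,1)))
    E=np.real(expm(logm(D)/n))
    print(n,"rows of",np.round(E[:3,3]*1e3,1).tolist(),np.round(Ro.from_matrix(E[:3,:3]).as_rotvec()/np.radians(5),2).tolist())
E
python3 -c "
from h import *
plan([.50,-.225,.27],downR(np.radians(14.6)))"
```

```text
total shift [ 394.9 -269.1  -51.7] turn [-0.02  0.    1.02]
13 rows of [29.5, -21.9, -4.0] [-0.0, 0.0, 0.08]
```

```bash
python3 -m inch '[[[29.5,-22,-4],[0,0,0.08],50],[[29.5,-22,-4],[0,0,0.08],50],[[29.5,-22,-4],[0,0,0.08],50],[[29.5,-22,-4],[0,0,0.08],50],[[29.5,-22,-4],[0,0,0.08],50],[[29.5,-22,-4],[0,0,0.08],50],[[29.5,-22,-4],[0,0,0.08],50],[[29.5,-22,-4],[0,0,0.08],50],[[29.5,-22,-4],[0,0,0.08],50],[[29.5,-22,-4],[0,0,0.08],50],[[29.5,-22,-4],[0,0,0.08],50],[[29.5,-22,-4],[0,0,0.08],50],[[29.5,-22,-4],[0,0,0.08],50],[[0,0,0],[0,0,0],50],[[0,0,0],[0,0,0],50],[[0,0,0],[0,0,0],50]]'
python3 - <<'E'
from h import *
from station import robot,read_camera
s=robot.state();c=read_camera("wrist");c["T"]=T_of(s);np.save("w1.npy",c,allow_pickle=True);cv2.imwrite("pics/w1.png",c["frame"])
R=slotR(0); plan(np.array([.5558,.2294,.0926])-.17*R[:,2],R)
E
```

```text
time_s: 1.48
tcp_pos: [0.4995, -0.2255, 0.2703]
orientation: [3.141, 0.001, 0.253]
ft_force: [0.1, -0.3, 0.6]
gripper_width: 0.0503
finger_force: 0.0
total shift [  85.9 -448.5   30.2] turn [-0.75  5.99  2.81]
12 rows of [2.3, -38.1, 2.8] [-0.06, 0.5, 0.23]
```

View pics/w1.png

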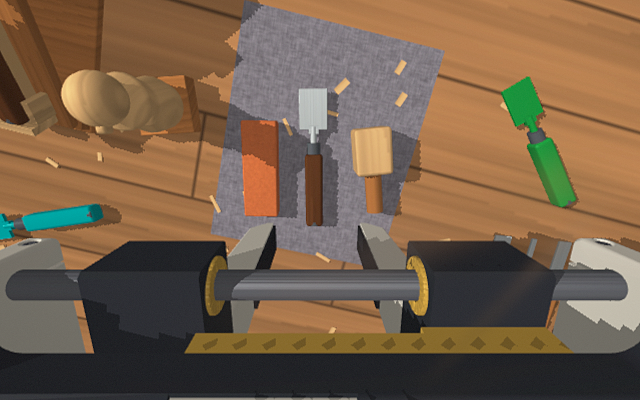

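Wrist view: wide chisel handle at x 306–322, rows 155–225, with its blade at (313,108). It is aligned with the image's vertical axis, with the stone's edge at x 278 and the mallet's at x 352. I'll move on to hover over the rack.

```bash
python3 -m inch '[[[2.3,-38,2.8],[-0.06,0.5,0.23],50],[[2.3,-38,2.8],[-0.06,0.5,0.23],50],[[2.3,-38,2.8],[-0.06,0.5,0.23],50],[[2.3,-38,2.8],[-0.06,0.5,0.23],50],[[2.3,-38,2.8],[-0.06,0.5,0.23],50],[[2.3,-38,2.8],[-0.06,0.5,0.23],50],[[2.3,-38,2.8],[-0.06,0.5,0.23],50],[[2.3,-38,2.8],[-0.06,0.5,0.23],50],[[2.3,-38,2.8],[-0.06,0.5,0.23],50],[[2.3,-38,2.8],[-0.06,0.5,0.23],50],[[2.3,-38,2.8],[-0.06,0.5,0.23],50],[[2.3,-38,2.8],[-0.06,0.5,0.23],50],[[0,0,0],[0,0,0],50],[[0,0,0],[0,0,0],50],[[0,0,0],[0,0,0],50]]'
python3 - <<'E'
from h import *
from station import robot,read_camera
np.set_printoptions(precision=4,suppress=True)
s=robot.state();c=read_camera("wrist");c["T"]=T_of(s);np.save("w2.npy",c,allow_pickle=True);cv2.imwrite("pics/w2.png",c["frame"])
w=load("w1.npy");hsv=cv2.cvtColor(w["frame"],cv2.COLOR_BGR2HSV)
m=np.zeros(hsv.shape[:2],bool);m[150:232,296:335]=((hsv[...,1]>90)&(hsv[...,0]<20)&(hsv[...,2]<150))[150:232,296:335]
for b in blobs(m,200):
    print("handle",b[1],b[2],rect(b[0]))
    q=cv2.boxPoints(rect(b[0])); print(np.array([onz(w,p,.022,w["T"]) for p in q]))
m=np.zeros(hsv.shape[:2],bool);m[80:140,290:336]=((hsv[...,1]<40)&(hsv[...,2]>160))[80:140,290:336]
for b in blobs(m,200):
    print("blade",b[1],b[2],rect(b[0]))
    q=cv2.boxPoints(rect(b[0])); print(np.array([onz(w,p,.0145,w["T"]) for p in q]))
E
```

```text
time_s: 2.78
tcp_pos: [0.4701, 0.1785, 0.2411]
orientation: [3.127, -0.468, 0.031]
ft_force: [0.6, -0.1, 0.8]
gripper_width: 0.05
finger_force: 0.0
handle [ 305  154   18   72 1154] [313.3648 189.0572] ((313.254150390625, 189.5040283203125), (71.20355224609375, 16.620718002319336), 89.06080627441406)
[[ 0.5188 -0.2038  0.022 ]
 [ 0.5251 -0.2267  0.022 ]
 [ 0.4214 -0.2558  0.022 ]
 [ 0.4147 -0.2314  0.022 ]]
blade [ 299   88   28   52 1173] [312.5251 109.5107] ((312.5, 113.5), (51.0, 27.0), 90.0)
[[ 0.6037 -0.1749  0.0145]
 [ 0.613  -0.2108  0.0145]
 [ 0.5465 -0.2286  0.0145]
 [ 0.5368 -0.1912  0.0145]]
```

View pics/w2.png

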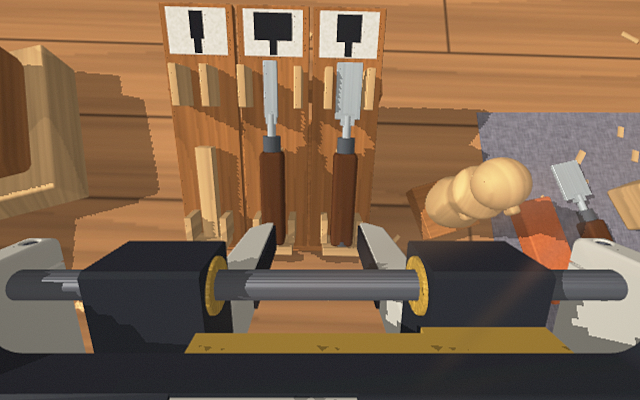

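Wrist view: slots left to right are narrow (empty, bed strip at (206,190)), wide (narrow chisel handle (272,195), blade (270,90)) and mid (handle (344,195)). The labels at (197,31), (274,34) and (349,36) agree with the earlier reading.

```bash
cat >> h.py <<'E'
def slotT(o,yaw=0.):
    T=np.eye(4);T[:3,:3]=Ro.from_euler('z',yaw).as_matrix()@Ro.from_euler('y',-30,degrees=True).as_matrix();T[:3,3]=o;return T
def onslot(c,p,h,S,T=None):
    o,d=ray(c,p,T);I=np.linalg.inv(S);o=I[:3,:3]@o+I[:3,3];d=I[:3,:3]@d
    return o+d*(h-o[2])/d[2]
E
python3 - <<'E'
from h import *
np.set_printoptions(precision=1,suppress=True)
w=load("w2.npy");t=load("top0.npy");sc=load("scene0.npy")
hsv=cv2.cvtColor(w["frame"],cv2.COLOR_BGR2HSV)
def hull(x0,x1,y0,y1):
    m=((hsv[...,1]<50)&(hsv[...,2]>150))[y0:y1,x0:x1]
    b=np.argwhere(m)[:,::-1].astype(np.int32);h=cv2.convexHull(b)+np.array([x0,y0]);return h
L=[hull(*r) for r in [(160,236,0,58),(237,310,0,60),(315,386,0,62)]]
top=[(176.69,135.41),(203.48,134.5),(229.93,134.47)];scn=[(439.08,344.85),(402.48,325.13),(367.82,306.57)]
P=[]
for h,a,b in zip(L,top,scn):
    M=cv2.moments(h);p=(M['m10']/M['m00'],M['m01']/M['m00'])
    x,e=tri([ray(t,a),ray(sc,b),ray(w,p,w["T"])]);P.append(x);print(np.array(p),x*1e3,np.array(e))
P=np.array(P);yaw=np.arctan2(*(P[0]-P[2])[:2][::-1])-np.pi/2
print("yaw",np.degrees(yaw),"spacing",np.linalg.norm(np.diff(P,axis=0),axis=1)*1e3)
S=slotT([0,0,0],yaw);o=P.mean(0)-S[:3,:3]@[.13,0,-.015];S[:3,3]=o;print("wide slot origin",o*1e3)
for n,h in zip("nwm",L): # card extents in wide-slot frame
    q=np.array([onslot(w,p[0],-.015,S,w["T"])*1e3 for p in h]);print("card",n,q.min(0),q.max(0))
for n,(x0,x1,y0,y1) in {"nar":(250,296,148,246),"mid":(325,366,150,250)}.items():
    m=np.zeros(hsv.shape[:2],bool);m[y0:y1,x0:x1]=((hsv[...,1]>90)&(hsv[...,0]<20)&(hsv[...,2]<115))[y0:y1,x0:x1]
    for b in blobs(m,400):
        for r in (160,180,200,220,235):
            c=np.where(b[0][r])[0]
            if len(c): print(n,r,c[0],c[-1],onslot(w,(c[0],r),.022,S,w["T"])[:2]*1e3,onslot(w,(c[-1]+1,r),.022,S,w["T"])[:2]*1e3)
for n,(x0,x1,y0,y1) in {"narblade":(258,284,55,130),"midblade":(330,368,58,130)}.items():
    m=np.zeros(hsv.shape[:2],bool);m[y0:y1,x0:x1]=((hsv[...,1]<40)&(hsv[...,2]>110))[y0:y1,x0:x1]
    for b in blobs(m,300):
        ys=np.where(b[0].any(1))[0];print(n,"tip row",ys[0])
        for r in (ys[0]+2,ys[0]+15,ys[0]+30):
            c=np.where(b[0][r])[0];print(n,r,onslot(w,(c[0],r),.0145,S,w["T"])[:2]*1e3,onslot(w,(c[-1]+1,r),.0145,S,w["T"])[:2]*1e3)
E
```

```text
[196.6  30.1] [688.7 309.1 159.5] [1.2 0.2 1.4]
[272.6  32.1] [689.5 229.  159.8] [0.8 0.5 1.1]
[348.9  34.2] [689.4 149.  159.5] [1.  0.6 1.4]
yaw 0.26630759306686025 spacing [80.2 80. ]
wide slot origin [569.1 228.5 107.6]
card n [107.2  47.7 -15. ] [151.2 109.3 -15. ]
card w [107.1 -32.  -15. ] [151.3  29.4 -15. ]
card m [ 107.3 -111.9  -15. ] [151.4 -50.5 -15. ]
nar 160 260 284 [0.7 9.9] [  1.3 -16.7]
nar 180 261 285 [-21.2   9.6] [-20.6 -17.6]
nar 200 261 285 [-44.2  10.3] [-43.5 -17.4]
nar 220 262 285 [-68.1  10. ] [-67.5 -17.2]
nar 235 276 285 [-86.4  -5.5] [-86.2 -17.1]
mid 160 333 357 [  2.5 -67.8] [  3.1 -94.4]
mid 180 332 356 [-19.5 -67.6] [-18.8 -94.8]
mid 200 331 355 [-42.4 -67.4] [-41.7 -95.2]
mid 220 328 354 [-66.4 -65. ] [-65.7 -95.7]
mid 235 330 353 [-85.  -67.9] [-84.4 -95.7]
narblade tip row 60
narblade 62 [97.2  4.9] [97.5 -8.9]
narblade 75 [85.3  4.3] [85.6 -8.7]
narblade 90 [71.2  4.7] [71.5 -8.5]
midblade tip row 62
midblade 64 [ 97.1 -68.3] [ 97.7 -94.1]
midblade 77 [ 85.2 -68.9] [ 85.8 -93.9]
midblade 92 [ 71.  -68.5] [ 71.6 -93.9]
```

```bash
cat >> h.py <<'E'
YAW=np.radians(.27);SW=slotT([.5691,.2285,.1076],YAW)
def sp(x,y,z): return SW[:3,:3]@(np.array([x,y,z])/1e3)+SW[:3,3]
def inslot():
    from station import robot
    s=robot.state();D=np.linalg.inv(SW)@T_of(s)
    print("tcp in slot_wide mm",np.round(D[:3,3]*1e3,1),"rot err deg",np.round(np.degrees(Ro.from_matrix(slotR(YAW).T@T_of(s)[:3,:3]).as_rotvec()),2),"t",s["time_s"],"f",np.round(s["ft_force"],1),"grip",s["gripper_width"],s["finger_force"])
E
python3 -c "
from h import *
inslot();plan(sp(-20,-2.4,50),slotR(YAW))"
```

```text
tcp in slot_wide mm [-18.9 -50.1 165.3] rot err deg [-0.17 -3.15 -1.27] t 2.8333 f [-0.3  0.4 -0. ] grip 0.050374026764339136 0.0
total shift [  6.2 -48.  115. ] turn [0.03 0.63 0.25]
4 rows of [0.9, -12.0, 28.8] [0.01, 0.16, 0.06]
```

```bash
python3 -m inch '[[[0.9,-12,28.8],[0,0.16,0.06],50],[[0.9,-12,28.8],[0,0.16,0.06],50],[[0.9,-12,28.8],[0,0.16,0.06],50],[[0.9,-12,28.8],[0,0.16,0.06],50],[[0,0,0],[0,0,0],50],[[0,0,0],[0,0,0],50],[[0,0,0],[0,0,0],50]]'
python3 -c "
from h import *
inslot();plan(sp(-20,-2.4,-6),slotR(YAW))"
```

```text
time_s: 3.42
tcp_pos: [0.5269, 0.2265, 0.1418]
orientation: [3.139, -0.525, 0.006]
ft_force: [0.0, 0.0, -0.2]
gripper_width: 0.0502
finger_force: 0.0
tcp in slot_wide mm [-19.4  -1.8  50.7] rot err deg [-0.11  0.1  -0.06] t 3.4167 f [ 0.   0.  -0.2] grip 0.05022385121879509 0.0
total shift [-0.7  0.4 56.7] turn [ 0.02 -0.02  0.01]
2 rows of [-0.3, 0.2, 28.4] [0.01, -0.01, 0.01]
```

```bash
python3 -m inch '[[[-0.3,0,20],[0,0,0],50],[[-0.3,0.4,18],[0,0,0],50],[[0,0,12],[0,0,0],50],[[0,0,6],[0,0,0],50],[[0,0,0],[0,0,0],50],[[0,0,0],[0,0,0],20],[[0,0,0],[0,0,0],20],[[0,0,0],[0,0,0],20],[[0,0,0],[0,0,0],20],[[0,0,0],[0,0,0],20],[[0,0,0],[0,0,0],20],[[0,0,0],[0,0,0],20]]' 25
python3 -c "
from h import *
inslot()"
```

```text
time_s: 4.42
tcp_pos: [0.5572, 0.2317, 0.1018]
orientation: [3.128, -0.508, 0.009]
ft_force: [-3.8, -2.0, 6.3]
gripper_width: 0.0257
finger_force: 24.8
tcp in slot_wide mm [-13.2   3.2   0.9] rot err deg [-0.66 -0.87 -0.23] t 4.4167 f [-3.8 -2.   6.3] grip 0.025655790580733685 24.75002110004425
```

```bash
python3 - <<'E'
from h import *
from station import robot,read_camera
s=robot.state();print(s["ft_force"],s["torque"],s["joint_vel"])
c=read_camera("wrist");c["T"]=T_of(s);np.save("w3.npy",c,allow_pickle=True)
t=read_camera("scene");a=cv2.resize(t["frame"][225:355,340:500],(640,520),interpolation=cv2.INTER_CUBIC)
cv2.imwrite("pics/w3.png",np.vstack([c["frame"][:300,:],a])[:, :] if 0 else cv2.resize(np.vstack([c["frame"][:260],a]),(640,600)))
inslot()
E
```

```text
[-3.75626182 -1.97404195  6.29499756] [-0.58980315  0.61472746 -0.31089748] [-6.20587950e-05  1.11838568e-03 -2.69143128e-04  1.43138328e-03
  8.93651483e-05  2.22641518e-03  8.62470985e-05]
tcp in slot_wide mm [-13.2   3.2   0.9] rot err deg [-0.66 -0.87 -0.23] t 4.5167 f [-4.2 -3.3  5.2] grip 0.025806953186477848 24.749909341335297
```

View pics/w3.png

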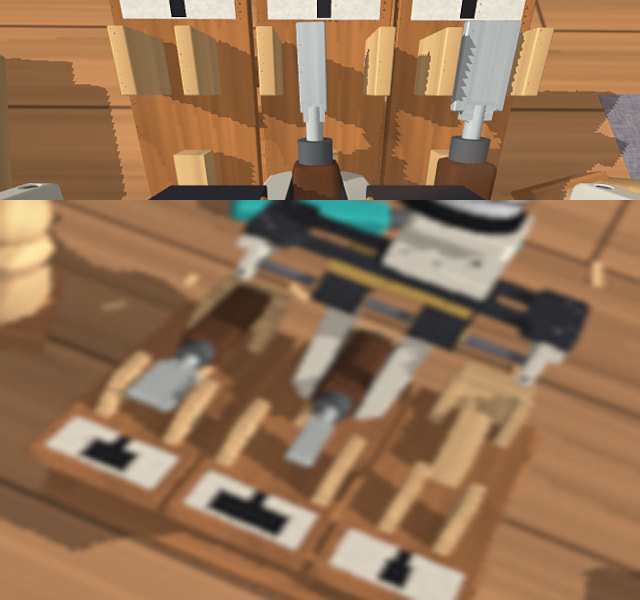

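The narrow chisel is held by its handle in the centre slot, but the TCP sits about 7 mm off the commanded pose. I'll measure the blade and cards from this view.

```bash
python3 - <<'E'
from h import *
np.set_printoptions(precision=1,suppress=True)
w=load("w3.npy");hsv=cv2.cvtColor(w["frame"],cv2.COLOR_BGR2HSV)
g=lambda x,y,h:onslot(w,(x,y),h,SW,w["T"])[:2]*1e3
m=((hsv[...,1]<60)&(hsv[...,2]>110))
for r in (34,60,90,120,140):
    x=np.where(m[r,290:340])[0]+290
    if len(x): print("blade row",r,x[0],x[-1],g(x[0],r,.0145),g(x[-1]+1,r,.0145))
for r in (5,15): 
    x=np.where(m[r,262:398])[0]+262;print("card",r,g(x[0],r,-.015),g(x[-1]+1,r,-.015))
ys=np.where(m[:60,350])[0];print("card low row",ys.max(),g(350,ys.max()+1,-.015))
for r in (210,240):print([ (x,hsv[r,x].tolist()) for x in (285,290,295,300,320,335,340,345)])
E
```

```text
blade row 34 296 324 [95.2 12.6] [95.3 -1. ]
blade row 60 297 325 [84.  12.3] [84.1 -1.6]
blade row 90 298 325 [70.5 12. ] [70.5 -1.8]
blade row 120 299 326 [56.2 11.6] [56.3 -2.5]
blade row 140 300 326 [46.3 11.2] [46.4 -2.6]
card 5 [116.7  29.2] [117.2 -32.2]
card 15 [111.9  29.4] [112.3 -32.5]
card low row 25 [106.8 -16. ]
[(285, [13, 161, 157]), (290, [14, 164, 169]), (295, [13, 165, 155]), (300, [105, 19, 110]), (320, [102, 16, 82]), (335, [12, 151, 64]), (340, [14, 162, 137]), (345, [14, 163, 128])]
[(285, [22, 27, 179]), (290, [130, 61, 25]), (295, [12, 165, 62]), (300, [11, 164, 101]), (320, [12, 165, 96]), (335, [10, 148, 76]), (340, [11, 61, 46]), (345, [20, 31, 181])]
```

```bash
python3 -m inch '[[[0,0,-6],[0,0,0],20],[[0,0,-10],[0,0,0],20],[[0,0,-14],[0,0,0],20],[[0,0,0],[0,0,0],20],[[0,0,0],[0,0,0],20]]'
python3 - <<'E'
from h import *
from station import robot,read_camera
np.set_printoptions(precision=1,suppress=True)
inslot();s=robot.state()
w=read_camera("wrist");w["T"]=T_of(s);cv2.imwrite("pics/w4.png",w["frame"])
hsv=cv2.cvtColor(w["frame"],cv2.COLOR_BGR2HSV);m=((hsv[...,1]<60)&(hsv[...,2]>110))
# chisel edges in tool frame: blade plane at tool z = -19 - 1 or so
I=np.linalg.inv(w["T"])
for r in (34,60,90,120,140):
    x=np.where(m[r,285:345])[0]+285
    if len(x):
        o=[]
        for xx in (x[0],x[-1]+1):
            p0,d=ray(w,(xx,r),w["T"]);a=I[:3,:3]@p0+I[:3,3];b=I[:3,:3]@d;o.append((a+b*(-.0215-a[2])/b[2])[:2]*1e3)
        print(r,x[0],x[-1],*o)
E
```

```text
time_s: 4.93
tcp_pos: [0.5428, 0.2349, 0.1284]
orientation: [3.133, -0.51, 0.011]
ft_force: [1.2, 1.0, -3.2]
gripper_width: 0.0256
finger_force: 24.9
tcp in slot_wide mm [-12.4   6.5  31.1] rot err deg [-0.3 -0.8 -0.3] t 4.9333 f [ 1.2  1.  -3.2] grip 0.025574762117680037 24.85043853521347
34 285 344 [106.6 -13.3] [106.6  13.7]
60 299 327 [95.8 -7.2] [95.8  6.1]
90 300 327 [82.8 -6.9] [82.8  6.3]
120 300 327 [69.2 -7.1] [69.2  6.4]
140 301 327 [59.8 -6.7] [59.8  6.5]
```

```bash
python3 - <<'E'
from h import *
np.set_printoptions(precision=1,suppress=True)
for f in ("w3.npy",):
    w=load(f);print(w["frame"][14:40,306].tolist());print(w["frame"][14:40,275].tolist())
f=cv2.imread("pics/w4.png");print(f[22:60:2,310].tolist());print(f[22:60:2,280].tolist())
E
```

```text
[[219, 230, 236], [219, 231, 236], [219, 230, 236], [220, 232, 237], [220, 231, 237], [219, 232, 237], [220, 232, 237], [218, 229, 235], [212, 226, 233], [215, 229, 234], [225, 238, 241], [161, 180, 198], [60, 101, 160], [42, 101, 174], [129, 149, 179], [184, 188, 185], [195, 196, 189], [193, 194, 191], [190, 191, 189], [189, 191, 189], [192, 192, 190], [189, 191, 189], [191, 191, 190], [191, 192, 188], [193, 194, 191], [191, 193, 190]]
[[217, 229, 235], [218, 231, 236], [220, 233, 238], [219, 232, 238], [218, 230, 236], [218, 228, 236], [214, 226, 234], [212, 226, 233], [214, 227, 234], [223, 231, 238], [214, 226, 231], [140, 160, 185], [56, 106, 168], [57, 106, 168], [61, 109, 170], [62, 113, 175], [62, 113, 175], [61, 112, 174], [61, 112, 175], [64, 114, 175], [62, 112, 174], [63, 114, 177], [62, 113, 176], [65, 115, 180], [64, 115, 182], [66, 113, 172]]
[[202, 220, 226], [211, 226, 233], [215, 230, 237], [193, 194, 189], [193, 196, 193], [192, 193, 191], [192, 194, 191], [191, 195, 192], [193, 194, 190], [190, 191, 187], [194, 195, 190], [189, 192, 186], [191, 192, 187], [191, 192, 187], [190, 194, 189], [191, 194, 189], [192, 194, 191], [190, 193, 189], [189, 191, 187]]
[[152, 181, 214], [143, 173, 209], [143, 173, 208], [140, 168, 204], [143, 171, 206], [127, 154, 192], [131, 157, 195], [128, 155, 195], [130, 156, 196], [112, 140, 184], [56, 104, 168], [61, 108, 169], [62, 109, 168], [62, 107, 167], [71, 119, 173], [124, 184, 227], [119, 180, 224], [120, 180, 223], [122, 182, 225]]
```

```bash
python3 -m inch '[[[0,-20,-9],[0,0,0.1],20],[[0,-25,0],[0,0,0],20],[[0,-20,0],[0,0,0],20],[[0,-8,0],[0,0,0],20],[[0,0,0],[0,0,0],20],[[0,0,0],[0,0,0],20],[[0,0,0],[0,0,0],20]]'
python3 - <<'E'
from h import *
from station import robot,read_camera
np.set_printoptions(precision=1,suppress=True)
inslot();s=robot.state()
w=read_camera("wrist");w["T"]=T_of(s);np.save("w5.npy",w,allow_pickle=True);cv2.imwrite("pics/w5.png",w["frame"])
E
```

```text
time_s: 5.57
tcp_pos: [0.5388, 0.3038, 0.1345]
orientation: [3.132, -0.508, -0.002]
ft_force: [0.1, 0.0, -3.6]
gripper_width: 0.0256
finger_force: 24.9
tcp in slot_wide mm [-12.5  75.4  38.3] rot err deg [-0.7 -0.9  0.3] t 5.5667 f [ 0.1  0.  -3.6] grip 0.02562001974314154 24.850561916828156
```

View pics/w5.png

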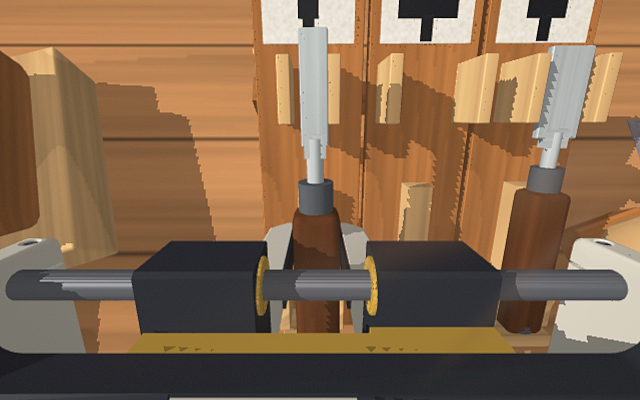

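Wrist view: the narrow chisel is held straight (blade (313,90)) over the narrow slot, whose cheeks are at x 283 and 334. It needs about 4 mm more to the left.

```bash
python3 -m inch '[[[0,-3.9,0],[0.12,0,0],20],[[0,0,10],[0,0,0],20],[[0,0,8],[0,0,0],20],[[0,0,5],[0,0,0],20],[[0,0,0],[0,0,0],20],[[0,0,0],[0,0,0],20]]'
python3 - <<'E'
from h import *
from station import robot,read_camera
np.set_printoptions(precision=1,suppress=True)
inslot();s=robot.state()
w=read_camera("wrist");w["T"]=T_of(s)
hsv=cv2.cvtColor(w["frame"],cv2.COLOR_BGR2HSV);m=((hsv[...,1]<60)&(hsv[...,2]>110))
T0=s["tcp_pos"]
zz=(np.linalg.inv(SW)@T_of(s))[2,3]
for r in (50,70,90,110):
    x=np.where(m[r,285:345])[0]+285
    print(r,x[0],x[-1],*[onslot(w,(q,r),zz+.0136,SW,w["T"])[:2]*1e3 for q in (x[0],x[-1]+1)])
for r in (8,16):
    x=np.where(m[r,230:370])[0]+230;print("card",x[0],x[-1],*[onslot(w,(q,r),-.015,SW,w["T"])[:2]*1e3 for q in (x[0],x[-1]+1)])
E
```

```text
time_s: 6.12
tcp_pos: [0.5501, 0.3101, 0.1142]
orientation: [-3.139, -0.508, 0.0]
ft_force: [-0.2, 0.5, -2.9]
gripper_width: 0.0257
finger_force: 24.9
tcp in slot_wide mm [-12.8  81.7  15. ] rot err deg [ 0.  -0.9  0.2] t 6.1167 f [-0.2  0.5 -2.9] grip 0.02568858684696726 24.85048145055771
50 298 327 [88.8 89.2] [88.8 74.9]
70 299 327 [80.  88.9] [80.  74.9]
90 299 327 [70.9 89.1] [70.9 74.8]
110 300 327 [61.5 88.7] [61.5 74.8]
card 267 369 [120.5 109.6] [120.3  48.6]
card 268 369 [116.3 109.2] [116.1  48.4]
```

```bash
python3 -m inch '[[[0,2.8,0],[0,0,0],20],[[0,0,5],[0,0,0],20],[[0,0,4],[0,0,0],20],[[0,0,3],[0,0,0],20],[[0,0,0],[0,0,0],20],[[0,0,0],[0,0,0],20]]'
python3 -c "
from h import *
inslot()"
```

```text
time_s: 6.67
tcp_pos: [0.5559, 0.3078, 0.1042]
orientation: [-3.138, -0.509, 0.0]
ft_force: [-0.8, 0.9, -2.7]
gripper_width: 0.0257
finger_force: 24.9
tcp in slot_wide mm [-12.8  79.4   3.5] rot err deg [ 0.09 -0.84  0.22] t 6.6667 f [-0.8  0.9 -2.7] grip 0.02572708272394646 24.85064685344696
```

```bash
python3 -m inch '[[[0,0,1.5],[0,0,0],20],[[0,0,1.5],[0,0,0],20],[[0,0,0],[0,0,0],20],[[0,0,0],[0,0,0],20]]'
python3 -c "
from h import *
inslot()"
```

```text
time_s: 7.0
tcp_pos: [0.5575, 0.3075, 0.1023]
orientation: [-3.138, -0.51, -0.0]
ft_force: [-1.1, -1.7, 1.9]
gripper_width: 0.0256
finger_force: 25.0
tcp in slot_wide mm [-12.4  79.    1. ] rot err deg [ 0.08 -0.81  0.24] t 7.0 f [-1.1 -1.7  1.9] grip 0.025648418221275445 24.974850118160248
```

```bash
python3 -m inch '[[[0,0,0],[0,0,0],30],[[0,0,0],[0,0,0],40],[[0,0,0],[0,0,0],48],[[0,0,0],[0,0,0],48],[[0,0,0],[0,0,0],48],[[0,0,-10],[0,0,0],48],[[0,0,-25],[0,0,0],48],[[0,0,-35],[0,0,0],48],[[0,0,-38],[0,0,0],48],[[0,0,-38],[0,0,0],48],[[0,20,-20],[0,0,0],48],[[0,0,0],[0,0,0],48],[[0,0,0],[0,0,0],48]]'
python3 - <<'E'
from h import *
from station import robot,read_camera
inslot();s=robot.state()
w=read_camera("wrist");w["T"]=T_of(s);np.save("w6.npy",w,allow_pickle=True);cv2.imwrite("pics/w6.png",w["frame"])
E
```

```text
time_s: 8.08
tcp_pos: [0.4764, 0.2866, 0.2484]
orientation: [-3.134, -0.511, -0.002]
ft_force: [0.7, 0.9, -1.0]
gripper_width: 0.0482
finger_force: 0.0
tcp in slot_wide mm [ -9.6  58.6 168.1] rot err deg [ 0.22 -0.74  0.35] t 8.0833 f [ 0.7  0.9 -1. ] grip 0.048238403616374 0.0
```

View pics/w6.png

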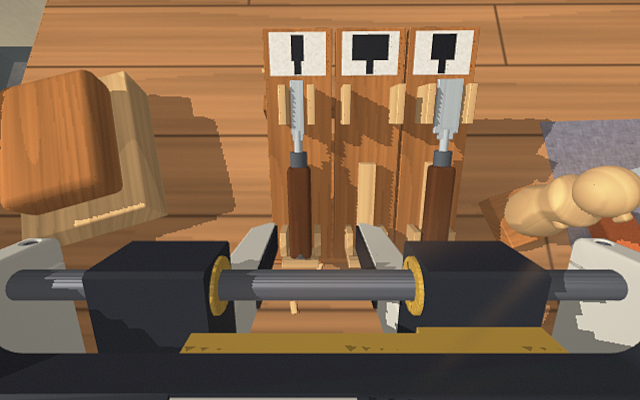

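Wrist view: the narrow chisel lies in the narrow slot (blade (296,105) between cheeks 282 and 311, handle (299,205)). The wide slot is empty and the mid chisel is untouched.

```bash
python3 - <<'E'
from h import *
np.set_printoptions(precision=1,suppress=True)
w=load("w6.npy");hsv=cv2.cvtColor(w["frame"],cv2.COLOR_BGR2HSV)
S=slotT(sp(0,80,0),YAW);m=((hsv[...,1]<60)&(hsv[...,2]>110))
for r in (82,95,110):
    x=np.where(m[r,286:306])[0]+286;print("blade",r,*[onslot(w,(q,r),.0145,S,w["T"])[:2]*1e3 for q in (x[0],x[-1]+1)])
h=((hsv[...,1]>90)&(hsv[...,0]<20)&(hsv[...,2]<118))
for r in (180,200,220):
    x=np.where(h[r,282:316])[0]+282;print("handle",r,*[onslot(w,(q,r),.022,S,w["T"])[:2]*1e3 for q in (x[0],x[-1]+1)])
x=np.where(m[40,262:332])[0]+262;print("card",*[onslot(w,(q,40),-.015,S,w["T"])[:2]*1e3 for q in (x[0],x[-1]+1)])
print("tip rows",w["frame"][70:86,294].tolist())
plan([.4937,-.2234,.26],downR(np.radians(14.95)))
E
```

```text
blade 82 [96.8  4.8] [96.7 -8.6]
blade 95 [84.1  5.2] [84.1 -9.4]
blade 110 [69.1  4.6] [69.1 -9.1]
handle 180 [-4.7  9.4] [ -4.9 -15.9]
handle 200 [-27.6  10.1] [-27.7 -16.8]
handle 220 [-51.3   9.7] [-51.4 -16.5]
card [143.1  29. ] [142.7 -33. ]
tip rows [[113, 121, 127], [114, 120, 124], [114, 120, 125], [108, 115, 121], [154, 163, 167], [145, 163, 185], [80, 117, 166], [51, 98, 159], [54, 99, 159], [36, 88, 155], [171, 175, 185], [199, 197, 189], [185, 187, 181], [183, 186, 182], [185, 188, 183], [185, 186, 183]]
total shift [ 21.7 510.5  -5.5] turn [ 0.7 -5.8 -2.9]
14 rows of [-3.0, 36.5, -1.5] [0.05, -0.42, -0.21]
```

```bash
python3 -m inch '[[[-3,36.5,-1.5],[0.05,-0.42,-0.21],48],[[-3,36.5,-1.5],[0.05,-0.42,-0.21],48],[[-3,36.5,-1.5],[0.05,-0.42,-0.21],48],[[-3,36.5,-1.5],[0.05,-0.42,-0.21],48],[[-3,36.5,-1.5],[0.05,-0.42,-0.21],48],[[-3,36.5,-1.5],[0.05,-0.42,-0.21],48],[[-3,36.5,-1.5],[0.05,-0.42,-0.21],48],[[-3,36.5,-1.5],[0.05,-0.42,-0.21],48],[[-3,36.5,-1.5],[0.05,-0.42,-0.21],48],[[-3,36.5,-1.5],[0.05,-0.42,-0.21],48],[[-3,36.5,-1.5],[0.05,-0.42,-0.21],48],[[-3,36.5,-1.5],[0.05,-0.42,-0.21],48],[[-3,36.5,-1.5],[0.05,-0.42,-0.21],48],[[-3,36.5,-1.5],[0.05,-0.42,-0.21],48],[[0,0,0],[0,0,0],48],[[0,0,0],[0,0,0],48]]'
python3 -c "
from h import *
plan([.4937,-.2234,.06],downR(np.radians(14.95)))"
```

```text
time_s: 9.47
tcp_pos: [0.4935, -0.2232, 0.2581]
orientation: [3.141, 0.007, 0.256]
ft_force: [-0.4, 1.1, -0.1]
gripper_width: 0.0483
finger_force: 0.0
total shift [1.600e+00 1.000e-01 1.981e+02] turn [ 0.01  0.08 -0.05]
6 rows of [0.2, 0.0, 33.0] [0.0, 0.01, -0.01]
```

```bash
python3 -m inch '[[[0.3,0,33],[0,0.02,-0.01],48],[[0.3,0,33],[0,0.02,-0.01],48],[[0.3,0,33],[0,0.02,-0.01],48],[[0.3,0,33],[0,0.02,-0.01],48],[[0.2,0,33],[0,0,-0.01],48],[[0.2,0,33],[0,0,0],48],[[0,0,0],[0,0,0],48],[[0,0,0],[0,0,0],48]]'
python3 - <<'E'
from h import *
from station import robot,read_camera
np.set_printoptions(precision=1,suppress=True)
s=robot.state();w=read_camera("wrist");w["T"]=T_of(s);np.save("w7.npy",w,allow_pickle=True)
hsv=cv2.cvtColor(w["frame"],cv2.COLOR_BGR2HSV);h=((hsv[...,1]>90)&(hsv[...,0]<20)&(hsv[...,2]<140));m=((hsv[...,1]<40)&(hsv[...,2]>160))
I=np.linalg.inv(w["T"])
def tl(p,z): q=onz(w,p,z,w["T"]);return (I[:3,:3]@q+I[:3,3])[:2]*1e3
for r in (20,60,100,140,180,210,230):
    for n,k,z in (("h",h,.022),("b",m,.0145)):
        x=np.where(k[r,255:370])[0]+255
        if len(x)>5: print(n,r,x[0],x[-1],tl((x[0],r),z),tl((x[-1]+1,r),z))
cv2.imwrite("pics/w7.png",w["frame"])
plan([.4937,-.2234,.004],downR(np.radians(14.95)))
E
```

```text
time_s: 10.13
tcp_pos: [0.4939, -0.2186, 0.061]
orientation: [-3.139, 0.001, 0.267]
ft_force: [0.2, -0.1, -0.1]
gripper_width: 0.048
finger_force: 0.0
b 60 294 351 [109.2 -14.2] [109.2  24.9]
b 100 295 350 [ 83.5 -14. ] [83.5 25. ]
b 140 316 323 [56.1  0.6] [56.1  6.4]
h 180 255 336 [ 28.2 -43.3] [28.2 15.7]
h 210 255 338 [  5.6 -44.5] [ 5.6 17.6]
h 230 305 337 [-10.1  -7.7] [-10.1  17.2]
b 230 258 361 [-13.1 -44.7] [-13.   36.5]
total shift [-2.9  3.  58.8] turn [ 0.  -0.   0.1]
2 rows of [-1.4, 1.5, 29.4] [0.01, -0.02, 0.03]
```

View pics/w7.png

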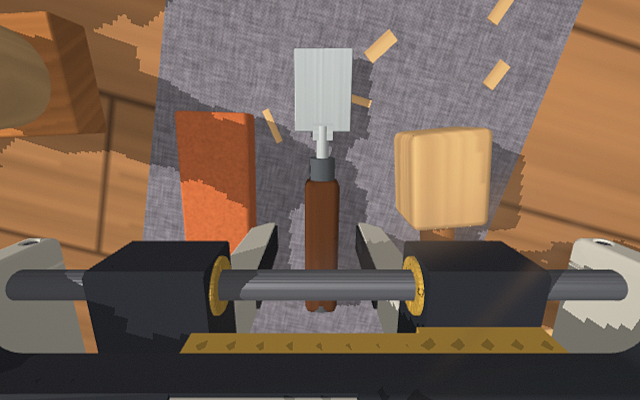

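Wrist view: handle at (321,240), centred about 4–5 mm right of the tool axis and parallel to it; the stone's edge at x 255 and the mallet head at x 395 are clear of the fingers.

```bash
python3 -m inch '[[[-3,4.2,8],[0,0,0],48],[[0,0,14],[0,0,0],48],[[0,0,14],[0,0,0],48],[[0,0,10],[0,0,0],48],[[0,0,6],[0,0,0],48],[[0,0,3],[0,0,0],48],[[0,0,0],[0,0,0],48],[[0,0,0],[0,0,0],48]]'
```

```text
time_s: 10.85
tcp_pos: [0.494, -0.2258, 0.0082]
orientation: [3.139, -0.004, 0.265]
ft_force: [-0.4, -0.7, 0.2]
gripper_width: 0.0479
finger_force: 0.0
```

```bash
python3 -m inch '[[[-1,-2.2,3],[0,0,0],48],[[0,0,1],[0,0,0],48],[[0,0,0],[0,0,0],48],[[0,0,0],[0,0,0],20],[[0,0,0],[0,0,0],20],[[0,0,0],[0,0,0],20],[[0,0,0],[0,0,0],20],[[0,0,0],[0,0,0],20],[[0,0,0],[0,0,0],20],[[0,0,0],[0,0,0],20]]' 25
```

```text
time_s: 11.68
tcp_pos: [0.492, -0.2237, 0.0037]
orientation: [3.14, -0.003, 0.265]
ft_force: [-0.3, 0.8, 0.9]
gripper_width: 0.026
finger_force: 25.0
```

```bash
python3 -m inch '[[[0,0,-5],[0,0,0],20],[[0,0,-10],[0,0,0],20],[[0,0,-20],[0,0,0],20],[[0,0,-30],[0,0,0],20],[[0,0,-30],[0,0,0],20],[[0,0,-30],[0,0,0],20],[[0,0,-30],[0,0,0],20],[[0,0,-30],[0,0,0],20],[[0,0,-30],[0,0,0],20],[[0,0,-30],[0,0,0],20],[[0,0,-20],[0,0,0],20],[[0,0,-10],[0,0,0],20],[[0,0,0],[0,0,0],20],[[0,0,0],[0,0,0],20]]'
python3 - <<'E'
from h import *
from station import robot,read_camera
np.set_printoptions(precision=1,suppress=True)
s=robot.state();w=read_camera("wrist");w["T"]=T_of(s)
hsv=cv2.cvtColor(w["frame"],cv2.COLOR_BGR2HSV);m=((hsv[...,1]<40)&(hsv[...,2]>150));I=np.linalg.inv(w["T"])
zt=-.0037+.0145
def tl(p):
    o,d=ray(w,p,w["T"]);a=I[:3,:3]@o+I[:3,3];b=I[:3,:3]@d;return (a+b*(-zt-a[2])/b[2])[:2]*1e3
b=max(blobs(m[:180,270:360],300),key=lambda b:b[1][4]);ys=np.where(b[0].any(1))[0];print("tip row",ys[0],tl((315,ys[0])))
for r in (ys[0]+3,ys[0]+20,ys[0]+40,ys[0]+60):
    x=np.where(b[0][r])[0]+270;print(r,x[0],x[-1],tl((x[0],r)),tl((x[-1]+1,r)))
plan(sp(-20,-.7,120),slotR(YAW))
E
```

```text
time_s: 12.85
tcp_pos: [0.4902, -0.2232, 0.2781]
orientation: [3.141, -0.002, 0.265]
ft_force: [-1.0, 0.4, -3.6]
gripper_width: 0.0257
finger_force: 25.0
tip row 11 [119.6   0.2]
14 275 356 [118.4 -18.8] [118.4  20.2]
31 276 356 [111.1 -18.6] [111.1  20.4]
51 276 355 [102.3 -18.9] [102.3  20.2]
71 277 355 [ 93.2 -18.7] [93.2 20.5]
total shift [ 120.  -434.    75.8] turn [-0.8  6.   2.9]
12 rows of [4.1, -37.3, 7.1] [-0.07, 0.5, 0.24]
```

```bash
python3 -c "
from h import *
plan(sp(-20,-.7,170),slotR(YAW))"
```

```text
total shift [  95.9 -440.5   32.5] turn [-0.79  5.96  2.92]
12 rows of [3.0, -37.6, 3.1] [-0.07, 0.5, 0.24]
```

```bash
python3 -m inch '[[[2.2,-28,2.2],[-0.05,0.37,0.18],20],[[2.2,-28,2.2],[-0.05,0.37,0.18],20],[[2.2,-28,2.2],[-0.05,0.37,0.18],20],[[2.2,-28,2.2],[-0.05,0.37,0.18],20],[[2.2,-28,2.2],[-0.05,0.37,0.18],20],[[2.2,-28,2.2],[-0.05,0.37,0.18],20],[[2.2,-28,2.2],[-0.05,0.37,0.18],20],[[2.2,-28,2.2],[-0.05,0.37,0.18],20],[[2.2,-28,2.2],[-0.05,0.37,0.18],20],[[2.2,-28,2.2],[-0.05,0.37,0.18],20],[[2.2,-28,2.2],[-0.05,0.37,0.18],20],[[2.2,-28,2.2],[-0.05,0.37,0.18],20],[[2.2,-28,2.2],[-0.05,0.37,0.18],20],[[2.2,-28,2.2],[-0.05,0.37,0.18],20],[[2.2,-28,2.2],[-0.05,0.37,0.18],20],[[2.2,-28,2.2],[-0.05,0.37,0.18],20],[[0,0,0],[0,0,0],20],[[0,0,0],[0,0,0],20]]'
python3 -c "
from h import *
inslot();plan(sp(-20,-.7,60),slotR(YAW))"
```

```text
time_s: 14.4
tcp_pos: [0.4659, 0.224, 0.2447]
orientation: [3.132, -0.516, 0.02]
ft_force: [-0.5, 0.0, -2.3]
gripper_width: 0.0259
finger_force: 25.0
tcp in slot_wide mm [-20.8  -4.1 170.4] rot err deg [-0.1  -0.42 -0.76] t 14.4 f [-0.5  0.  -2.3] grip 0.025895322965787018 24.997348487377167
total shift [  1.6  -3.5 110.3] turn [0.02 0.08 0.15]
3 rows of [0.5, -1.2, 36.8] [0.01, 0.03, 0.05]
```

```bash
python3 -m inch '[[[0.3,-1,15],[0,0.02,0.04],20],[[0.3,-1,25],[0,0.02,0.04],20],[[0.3,-0.8,25],[0,0.02,0.04],20],[[0.3,-0.7,25],[0,0.02,0.03],20],[[0.4,0,15],[0,0,0],20],[[0,0,5],[0,0,0],20],[[0,0,0],[0,0,0],20],[[0,0,0],[0,0,0],20]]'
python3 -c "
from h import *
inslot();plan(sp(-20,-.7,18),slotR(YAW))"
```

```text
time_s: 15.07
tcp_pos: [0.5246, 0.2238, 0.1526]
orientation: [-3.14, -0.527, -0.005]
ft_force: [0.1, -0.4, -3.6]
gripper_width: 0.0257
finger_force: 25.0
tcp in slot_wide mm [-16.1  -4.5  61.3] rot err deg [-0.21  0.18  0.5 ] t 15.0667 f [ 0.1 -0.4 -3.6] grip 0.02572444403155457 24.99726891517639
total shift [-4.1 -3.9 43.2] turn [ 0.04 -0.04 -0.1 ]
2 rows of [-2.0, -2.0, 21.6] [0.02, -0.02, -0.05]
```

```bash
python3 -m inch '[[[-4,-3.9,5],[0.04,-0.04,-0.1],20],[[0,0,9],[0,0,0],20],[[0,0,9],[0,0,0],20],[[0,0,5],[0,0,0],20],[[0,0,0],[0,0,0],20],[[0,0,0],[0,0,0],20]]'
python3 - <<'E'
from h import *
from station import robot,read_camera
np.set_printoptions(precision=1,suppress=True)
inslot();s=robot.state();plan(sp(-20,-.7,8),slotR(YAW))
w=read_camera("wrist");w["T"]=T_of(s)
hsv=cv2.cvtColor(w["frame"],cv2.COLOR_BGR2HSV);m=((hsv[...,1]<40)&(hsv[...,2]>150))
zz=(np.linalg.inv(SW)@w["T"])[2,3]
for r in (40,60,80):
    x=np.where(m[r,265:365])[0]+265;print(r,*[onslot(w,(q,r),zz+.0108,SW,w["T"])[:2]*1e3 for q in (x[0],x[-1]+1)])
E
```

```text
time_s: 15.57
tcp_pos: [0.5354, 0.229, 0.1261]
orientation: [3.142, -0.524, 0.006]
ft_force: [0.5, 0.6, -2.6]
gripper_width: 0.026
finger_force: 25.0
tcp in slot_wide mm [-19.9   0.7  32.9] rot err deg [ 0.1  0.  -0.1] t 15.5667 f [ 0.5  0.6 -2.6] grip 0.026009466642160264 24.997429847717285
total shift [-0.1  1.4 24.9] turn [-0. -0.  0.]
1 rows of [-0.1, 1.4, 24.9] [-0.01, -0.0, 0.02]
40 [86.9 19.6] [ 86.9 -19.7]
60 [77.9 19.4] [ 78.  -19.5]
80 [68.7 19.2] [ 68.8 -19.8]
```

```bash
python3 -m inch '[[[0,1.4,3],[0,0,0],20],[[0,0,6],[0,0,0],20],[[0,0,6],[0,0,0],20],[[0,0,5],[0,0,0],20],[[0,0,3],[0,0,0],20],[[0,0,0],[0,0,0],20],[[0,0,0],[0,0,0],20]]'
python3 -c "
from h import *
inslot()"
```

```text
time_s: 16.2
tcp_pos: [0.5492, 0.2304, 0.1121]
orientation: [3.137, -0.515, 0.006]
ft_force: [0.4, -0.7, -3.3]
gripper_width: 0.0256
finger_force: 25.0
tcp in slot_wide mm [-15.    2.   13.8] rot err deg [-0.23 -0.52 -0.06] t 16.2 f [ 0.4 -0.7 -3.3] grip 0.025635727630142213 24.997409284114838
```

```bash
python3 -m inch '[[[-4.8,2.7,0],[0,0.1,0],20],[[0,0,0],[0,0,0],20],[[0,0,0],[0,0,0],20]]'
python3 -c "
from h import *
inslot()"
```

```text
time_s: 16.45
tcp_pos: [0.5463, 0.2298, 0.114]
orientation: [3.133, -0.517, 0.007]
ft_force: [0.7, 0.1, -3.0]
gripper_width: 0.0258
finger_force: 25.0
tcp in slot_wide mm [-16.5   1.5  17. ] rot err deg [-0.41 -0.38 -0.09] t 16.45 f [ 0.7  0.1 -3. ] grip 0.025769656401633888 24.997447729110718
```

```bash
python3 -m inch '[[[0,0,0],[0,0,0],20],[[0,0,0],[0,0,0],20],[[0,0,0],[0,0,0],20],[[0,0,0],[0,0,0],20],[[0,0,0],[0,0,0],20],[[0,0,0],[0,0,0],20]]'
python3 -c "
from h import *
inslot();plan(sp(-20,-.7,12),slotR(YAW))"
```

```text
time_s: 16.95
tcp_pos: [0.5467, 0.2297, 0.1139]
orientation: [3.133, -0.517, 0.006]
ft_force: [-0.7, -0.4, -3.0]
gripper_width: 0.0259
finger_force: 25.0
tcp in slot_wide mm [-16.3   1.3  16.6] rot err deg [-0.43 -0.38 -0.07] t 16.95 f [-0.7 -0.4 -3. ] grip 0.025934604696482084 24.997538924217224
total shift [-3.7  1.9  4.7] turn [0.09 0.08 0.01]
1 rows of [-3.7, 1.9, 4.7] [0.09, 0.08, 0.01]
```

```bash
python3 -m inch '[[[-3.7,2,4],[0.09,0.08,0],20],[[0,0,0],[0,0,0],20],[[0,0,0],[0,0,0],20]]'
python3 -c "
from h import *
inslot();plan(sp(-20,-.7,8),slotR(YAW))"
```

```text
time_s: 17.2
tcp_pos: [0.5477, 0.2299, 0.1136]
orientation: [3.137, -0.516, 0.006]
ft_force: [-0.3, 0.1, -2.5]
gripper_width: 0.0255
finger_force: 25.0
tcp in slot_wide mm [-15.5   1.5  15.9] rot err deg [-0.25 -0.46 -0.06] t 17.2 f [-0.3  0.1 -2.5] grip 0.02548015924705055 24.9974262714386
total shift [-4.4  2.2  7.9] turn [0.05 0.09 0.01]
1 rows of [-4.4, 2.2, 7.9] [0.05, 0.09, 0.01]
```

```bash
python3 -c "
from station import robot
print(robot.state()['qpos'].round(3))"
```

```text
[-0.901  0.595  0.471  2.142  0.717  0.015 -2.841]
```

```bash
python3 -m inch '[[[0,1,4],[0,0,0],20],[[0,1,4],[0,0,0],20],[[0,0,0],[0,0,0],20],[[0,0,0],[0,0,0],20]]'
python3 -c "
from h import *
inslot();from station import robot
print(robot.state()['qpos'].round(3))"
```

```text
time_s: 17.53
tcp_pos: [0.5527, 0.2289, 0.1086]
orientation: [3.134, -0.512, 0.006]
ft_force: [-0.5, -1.0, -2.1]
gripper_width: 0.0261
finger_force: 25.0
tcp in slot_wide mm [-13.7   0.5   9. ] rot err deg [-0.39 -0.68 -0.07] t 17.5333 f [-0.5 -1.  -2.1] grip 0.026058875940489067 24.99733328819275
[-0.884  0.607  0.459  2.132  0.721  0.015 -2.841]
```

```bash
python3 -m inch '[[[0,1,3],[0,0,0],20],[[0,0.5,2],[0,0,0],20],[[0,0,0],[0,0,0],20],[[0,0,0],[0,0,0],20]]'
python3 -c "
from h import *
inslot()"
```

```text
time_s: 17.87
tcp_pos: [0.5556, 0.2282, 0.1057]
orientation: [3.133, -0.509, 0.006]
ft_force: [-0.1, 0.2, -3.1]
gripper_width: 0.0258
finger_force: 25.0
tcp in slot_wide mm [-12.6  -0.2   5.1] rot err deg [-0.44 -0.81 -0.08] t 17.8667 f [-0.1  0.2 -3.1] grip 0.025777097923727687 24.99747008085251
```

```bash
python3 -m inch '[[[-2,0.3,2],[0,0,0],20],[[0,0,0.8],[0,0,0],20],[[0,0,0],[0,0,0],20],[[0,0,0],[0,0,0],20]]'
python3 -c "
from h import *
inslot()"
```

```text
time_s: 18.2
tcp_pos: [0.5557, 0.2282, 0.1049]
orientation: [3.133, -0.508, 0.005]
ft_force: [-5.4, -0.8, 7.9]
gripper_width: 0.0257
finger_force: 25.0
tcp in slot_wide mm [-13.   -0.2   4.4] rot err deg [-0.51 -0.88 -0.02] t 18.2 f [-5.4 -0.8  7.9] grip 0.0257154347337779 25.003395974636078
```

```bash
python3 -m inch '[[[0,0,-0.5],[0,0,0],20],[[0,0,0],[0,0,0],28],[[0,0,0],[0,0,0],36],[[0,0,0],[0,0,0],48],[[0,0,0],[0,0,0],48],[[0,0,0],[0,0,0],48],[[0,0,-10],[0,0,0],48],[[0,0,-25],[0,0,0],48],[[0,0,-30],[0,0,0],48],[[0,0,-35],[0,0,0],48],[[0,0,-35],[0,0,0],48],[[0,0,-20],[0,0,0],48],[[0,0,0],[0,0,0],48],[[0,0,0],[0,0,0],48]]'
python3 - <<'E'
from h import *
from station import robot,read_camera
np.set_printoptions(precision=1,suppress=True)
inslot();s=robot.state()
w=read_camera("wrist");w["T"]=T_of(s);np.save("w8.npy",w,allow_pickle=True);cv2.imwrite("pics/w8.png",w["frame"])
E
```

```text
time_s: 19.37
tcp_pos: [0.4801, 0.2298, 0.2412]
orientation: [3.135, -0.509, 0.005]
ft_force: [-0.1, 0.6, -0.5]
gripper_width: 0.0481
finger_force: 0.0
tcp in slot_wide mm [-10.3   1.7 160.2] rot err deg [-0.4 -0.8 -0. ] t 19.3667 f [-0.1  0.6 -0.5] grip 0.04812785390586848 0.0
```

View pics/w8.png

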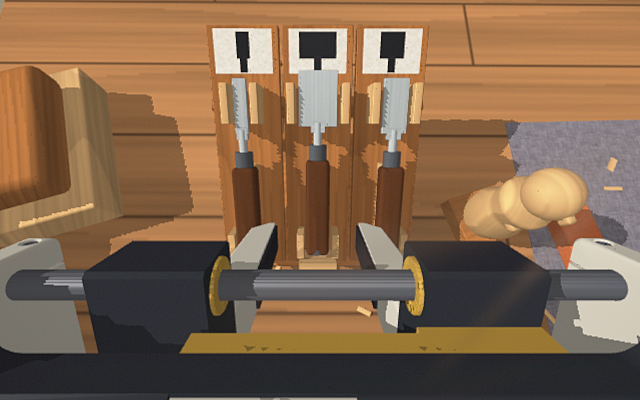

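Wrist view: all three chisels are in their own slots. The wide one's blade (318,98) sits between cheeks 290 and 346, and its tip (row 70) is a little uphill of the others (row 78).

```bash
python3 - <<'E'
from h import *
np.set_printoptions(precision=1,suppress=True)
w=load("w8.npy");g=w["frame"].astype(int)
hsv=cv2.cvtColor(w["frame"],cv2.COLOR_BGR2HSV)
for n,col,y in (("n",238,80),("w",308,0),("w",330,0),("m",395,-80)):
    d=g[60:90,col];print(n,col,d[:,0].tolist())
f=lambda p,h:onslot(w,p,h,SW,w["T"])[:2]*1e3
for r in range(66,84,2): print(r,f((318,r),.0145),end=' ')
m=((hsv[...,1]<50)&(hsv[...,2]>140))
for r in (80,100,115):
    x=np.where(m[r,293:343])[0]+293;print("\nblade",*[f((q,r),.0145) for q in (x[0],x[-1]+1)])
h=((hsv[...,1]>90)&(hsv[...,0]<20)&(hsv[...,2]<118))
for r in (170,200,230):
    x=np.where(h[r,298:336])[0]+298;print("handle",*[f((q,r),.022) for q in (x[0],x[-1]+1)])
E
```

```text
n 238 [231, 229, 222, 222, 224, 222, 223, 224, 224, 223, 221, 219, 227, 164, 64, 55, 58, 58, 164, 197, 187, 183, 184, 184, 184, 185, 187, 184, 183, 183]
w 308 [218, 214, 214, 215, 212, 210, 214, 216, 218, 202, 191, 190, 191, 190, 190, 190, 191, 190, 190, 190, 188, 190, 189, 189, 190, 191, 190, 189, 187, 190]
w 330 [221, 214, 216, 219, 219, 216, 214, 215, 217, 193, 182, 188, 190, 189, 189, 190, 189, 189, 188, 188, 186, 187, 186, 185, 185, 185, 186, 185, 185, 185]
m 395 [138, 131, 149, 160, 158, 185, 198, 194, 188, 214, 231, 230, 233, 168, 73, 59, 58, 96, 172, 192, 187, 185, 187, 188, 187, 187, 188, 186, 186, 184]
66 [109.8  -1.6] 68 [107.9  -1.6] 70 [106.1  -1.6] 72 [104.2  -1.6] 74 [102.4  -1.6] 76 [100.5  -1.6] 78 [98.7 -1.6] 80 [96.8 -1.6] 82 [94.9 -1.6] 
blade [96.8 18.4] [ 96.8 -21.7]

blade [77.7 17.7] [ 77.7 -21.1]

blade [63.  17.9] [ 63.  -21.4]
handle [ 6.8 19.5] [  6.8 -14.5]
handle [-26.3  16.7] [-26.3 -14.9]
handle [-61.3  13.8] [-61.3 -14.2]
```

The wide chisel lies about 7.5 mm uphill of home, which is inside the tolerance but not at the stop. I'll regrip it further up the handle and slide it down.

```bash
python3 -m inch '[[[0.8,0.4,20],[0,0,0],48],[[0.8,0.4,30],[0,0,0],48],[[0.8,0.4,30],[0,0,0],48],[[0.8,0.4,25],[0,0,0],48],[[0.8,0.3,15],[0,0,0],48],[[0,0,8],[0,0,0],48],[[0,0,0],[0,0,0],48],[[0,0,0],[0,0,0],48]]'
python3 -c "
from h import *
inslot()"
```

```text
time_s: 20.08
tcp_pos: [0.5456, 0.2264, 0.1288]
orientation: [3.13, -0.506, 0.007]
ft_force: [0.9, -0.4, 0.5]
gripper_width: 0.048
finger_force: 0.0
tcp in slot_wide mm [-9.8 -2.  30.1] rot err deg [-0.61 -1.02 -0.11] t 20.0833 f [ 0.9 -0.4  0.5] grip 0.04797494736541556 0.0
```

```bash
python3 -m inch '[[[4,-1.5,5],[0.1,0.05,0],48],[[0,0,8],[0,0,0],48],[[0,0,7],[0,0,0],48],[[0,0,4],[0,0,0],48],[[0,0,0],[0,0,0],48],[[0,0,0],[0,0,0],48]]'
python3 -c "
from h import *
inslot()"
```

```text
time_s: 20.58
tcp_pos: [0.5611, 0.2283, 0.1104]
orientation: [3.14, -0.511, 0.006]
ft_force: [0.1, 0.2, 0.5]
gripper_width: 0.0481
finger_force: 0.0
tcp in slot_wide mm [-5.5 -0.1  6.5] rot err deg [-0.03 -0.71 -0.09] t 20.5833 f [0.1 0.2 0.5] grip 0.04805385505281328 0.0
```

```bash
python3 -m inch '[[[0,0,1.5],[0,0,0],48],[[0,0,0],[0,0,0],20],[[0,0,0],[0,0,0],20],[[0,0,0],[0,0,0],20],[[0,0,0],[0,0,0],20],[[0,0,0],[0,0,0],20],[[0,0,0],[0,0,0],20],[[-2,0,0],[0,0,0],20],[[-2,0,0],[0,0,0],20],[[-2.5,0,0],[0,0,0],20],[[0,0,0],[0,0,0],20],[[0,0,0],[0,0,0],20]]' 12
python3 -c "
from h import *
inslot()"
```

```text
time_s: 21.58
tcp_pos: [0.5558, 0.2289, 0.1065]
orientation: [3.139, -0.508, 0.006]
ft_force: [-0.1, 0.5, -2.3]
gripper_width: 0.0262
finger_force: 12.0
tcp in slot_wide mm [-12.    0.4   5.7] rot err deg [-0.1  -0.89 -0.09] t 21.5833 f [-0.1  0.5 -2.3] grip 0.026155286009216263 11.997428834438324
```

```bash
python3 -m inch '[[[0,0.5,0.8],[0,0,0],20],[[0,0,0],[0,0,0],20],[[0,0,0],[0,0,0],28],[[0,0,0],[0,0,0],36],[[0,0,0],[0,0,0],48],[[0,0,0],[0,0,0],48],[[0,0,0],[0,0,0],48],[[0,0,-10],[0,0,0],48],[[0,0,-25],[0,0,0],48],[[0,0,-30],[0,0,0],48],[[0,0,-35],[0,0,0],48],[[0,0,-35],[0,0,0],48],[[0,0,-20],[0,0,0],48],[[0,0,0],[0,0,0],48],[[0,0,0],[0,0,0],48]]'
python3 - <<'E'
from h import *
from station import robot,read_camera
np.set_printoptions(precision=1,suppress=True)
inslot();s=robot.state()
w=read_camera("wrist");w["T"]=T_of(s);cv2.imwrite("pics/w9.png",w["frame"])
f=lambda p,h:onslot(w,p,h,SW,w["T"])[:2]*1e3
d=cv2.cvtColor(w["frame"],cv2.COLOR_BGR2HSV)
m=(d[...,1]<60)&(d[...,2]>130)
for b in blobs(m[:140,190:440],250):
    x,y,ww,hh,a=b[1];x+=190
    print("blob",x,y,ww,hh,a,"top",f((x+ww/2,y),.0145),"L,R",f((x,y+hh/3),.0145),f((x+ww,y+hh/3),.0145))
E
```

```text
time_s: 22.83
tcp_pos: [0.4816, 0.2286, 0.2439]
orientation: [-3.141, -0.512, 0.005]
ft_force: [0.2, 0.4, -0.3]
gripper_width: 0.0485
finger_force: 0.0
tcp in slot_wide mm [ -7.7   0.5 161.8] rot err deg [ 0.1 -0.7 -0. ] t 22.8333 f [ 0.2  0.4 -0.3] grip 0.04845913332202012 0.0
blob 214 32 59 45 2129 top [143.4  70.5] L,R [130.2 100.4] [130.2  42.4]
blob 289 32 58 45 1485 top [143.5  -1.8] L,R [130.2  26.7] [130.2 -30.3]
blob 362 32 60 45 1844 top [143.5 -73.5] L,R [130.2 -45. ] [ 130.2 -103.9]
blob 232 81 17 59 710 top [99.  76.5] L,R [80.1 86.5] [80.1 69. ]
blob 297 80 40 60 2169 top [99.9 -0.8] L,R [80.7 19.7] [ 80.8 -21.4]
blob 380 81 29 59 1401 top [ 99.  -79.1] L,R [ 80.1 -65.5] [ 80.1 -95.3]
```

All three tips line up (99.0, 99.9 and 99.0 mm along the slope), and each chisel sits between its own cheeks. Handing in.

```bash
python3 -c "
from station import order
print(order.close_job())"
```

```text
the job is handed in; nothing more can be done
None
```

I returned the narrow and wide chisels to their own slots, let go and handed the job in after about 23 s of the 69 s. In the last wrist picture all three tips were within about 1 mm of home along the slope; no verdict came back.

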